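# Look at a heel block through the loupe at its focal height

### The arm

A 6-joint arm with a two-finger parallel gripper is mounted at the origin on a cart in front of the work surface, level with it; the furniture and walls round the work are solid. World frame = base frame: x ahead of the robot, y to its left, z up, the work surface at z = 0. Lengths are in mm, angles in rad, forces in N, time in s.
With the tool pointing down it reaches from about 300 to 775 mm from the base axis. Payload 14.6 kg.
Tool frame: the origin (TCP) lies midway between the tips of the shut fingers; the grasp point (between the pads) lies grasp_offset behind it (grasp_offset is the distance from the TCP to the grasp point, in mm); z points along the fingers, y is the line along which they close (so a half turn about z gives the same grasp; the last joint's range is limited). The gripper opens to 94 mm and grips with 3 to 60 N. Pads are 16 mm wide; open, the fingers measure 119 mm over their backs; the gripper's body (75 mm by 177 mm) begins 78 mm behind the grasp point.
Start: joints at [-1.349, 0.3, 1.521, -0, 1.321, -0.067], TCP at [156.634, -527.214, 205.446] pointing down, gripper open.
Joint ranges: [-3.03, 3.03], [-0.79, 2.21], [0.23, 2.52], [-1.04, 4.18], [0, 3.07], [-2.55, 2.55]. Speed limits (rad/s): [2.22, 2.22, 2.57, 3.14, 3.14, 3.14].

### API

Orientations are given as [roll, pitch, yaw] about the fixed x, y, z axes, in that order (R = Rz(yaw) Ry(pitch) Rx(roll)).
In Python, from cell import * gives the robot as it stands. The module is installed in compiled form; this text tells all that it offers.
- The arm moves only by the shell command python3 -m jog 'ROWS' [FORCE]. ROWS is JSON, a list of rows, each a list of 3 entries, a list of its own where there are three numbers: the finger opening in mm, from 0 to 94, then the shift along the tool's x, y, z in units of 50 mm (1.0 is 50 mm), then the turn about the tool's z in units of 180 degrees (1.0 is 180 degrees). In form: [[fingers, [dx, dy, dz], twist], ...]. A call has 1 to 20 rows; each row shifts and turns the commanded pose from where the row before left it, along the tool's axes as they then stand; what a row does not reach is not made up. A row lasts 1/10 s, in which the tool goes at most 50 mm and 8.59 degrees, less where a joint would pass 70% of its speed; a pose out of reach is approached as far as the arm can. A call with a number of a shift or a turn outside -1 to 1 is refused whole. A call with a gripper value outside its range is refused whole. The fingers move at their own pace and stop on an object; FORCE is the grip in N (left out, the last holds). Time passes only in rows, so rows that do not move let the fingers close. It gives the time, the measured TCP pose, the force, the opening and the grip force at its end, in the units of the state.
- read_state(): the state, without advancing time (a new reading comes with each control period).
- camera(name): name is "scene" or "top" or "wrist"; returns the picture (384x512x3 uint8, red, green, blue); there is no depth.
- calibration(name): a dict with "mtx" (3x3 intrinsics, pixels), "distortion" ([k1, k2, p1, p2, k3] as OpenCV has them; the pictures are not rectified), "cam_to_world" (4x4, takes a point from camera to world coordinates); the wrist camera has in their place "hand_eye" (4x4, takes a point from camera to tool coordinates, whose origin is the TCP and whose axes are the flange's). Camera axes: x right, y down, z forward; pixel columns grow to the right and rows downward; lengths in mm; the calibration is good to about 2 mm. A picture is of the moment at which its call begins: read the wrist's pose just before it. calibration takes no time and is no camera call.
- sign_off(): hands the job in; it is judged then, once.
Trained networks look in the newest picture that a camera, given by its name, has taken for a name from the list of things; names that differ only in an ending like _2 or _b are one class to them, and where a whole thing is asked for, a point or a joint stands for the part that bears it (a point fixed in the world has none). Each returns a list of dicts, best first, with "conf" (0 to 1); they miss things now and then, are a little off and sometimes report something else, mostly with a low value. They report only what shows in the picture. A call takes as long as a camera call. They do not tell look-alikes from the thing itself.
- regions_of(camera, query): "pixels" (384x512 bool, what is visible of it) and "rect" ([centre column, centre row, width, height] in pixels, round what is visible of it).
The state is a dict: "clock": time; "joints": joint angles; "qd": joint speeds; "effort": joint torques, N m; "eef_pos": TCP position; "eef_rot": TCP orientation; "wrist_force": force on the tool from outside, world axes, zero at the start; "moment": the same for the moment, N m; "finger_gap": finger opening in mm; "finger_force": force on a finger pad.
Only numpy, scipy, OpenCV 4.12 (cv2) and the standard library are available. Lean on these libraries where they do the work, as an engineer would, in place of code of your own. Each camera call takes 0.05 s, during which the arm holds its last target. There are 200 camera calls.

### The job

Slide the dust guard on the inspection tray fully open along its track to uncover the heel block, then take the loupe off its rest by the handle and hold it level, centred over the heel block, with its lens rim at the height of the pointer on the gauge post. Keep it there still for at least two seconds and finish while still holding it in the air, with the guard left open. Leave the heel, the pointer and the jar, tin and spool on the bench undisturbed.

Things in the scene. Friction and masses are not known exactly. Their poses are not given: they have to be found in the camera images.
- station: Inspection tray fixed to the bench, track lips 46 mm high. Origin: on the bench under the centre of the bay that holds the heel (bay 114 x 115 mm inside, floor 8 mm above the bench). The tray reaches 68 mm to its -x and +x, 68 mm to its -y, 184 mm to its +y, where an empty second bay lies under the parked guard. Behind the heel bay, at x = +84 mm, stands a gauge post, 8 mm thick, 140 mm high.
- guard (a joint): Clear sliding guard, 118 x 114 mm, aluminium-framed, lying flat at 38 to 42 mm height in the tray's track. Value in m: 0 = over the heel bay (shut), 0.118 = stop, fully open over the empty bay; grows as it slides to the tray's +y. Starts between 0 and 0.03. Slides with about 3 N of friction and stays where it is left.
- guard_grip (a point): In the guard's black upright grip fin, 66 mm above the bench. The fin is 12 mm thick along the tray's y, 42 mm long along the tray's x, and rises to 82 mm above the bench, from a foot whose top is at 44 mm; fingertips that drag on the foot or panel carry the guard along. Its axes are the tray's axes.
- pointer_tip (a point): Tip, mid-thickness, of the 3 mm thick flat steel pointer that sits on the gauge post and points to the tray's -x, at x = +50 mm, y = 0 of the tray; its height marks the focal height for the lens's mid-plane and varies from 85 to 125 mm above the bench. The pointer is stiff on its post (20 N). z up.
- heel: Dark stacked-leather heel block, 58 x 62 x 21 mm, loose on the bay floor, up to 14 mm off the bay's centre along each side, any yaw. Origin: centre of its underside (8 mm above the bench).
- loupe: Hand loupe, about 90 g: steel lens ring 64 mm in diameter, 10 mm thick, on a straight handle. Origin: centre of the lens, mid-thickness, 44 mm above the bench at the start; z is the lens axis, up at the start; the handle runs along its -x.
- loupe_grip (a point): Point in the middle of the handle's section, 100 mm from the lens centre towards the handle, near the balance point; axes as the loupe's. The flat-sided wooden handle is 16 mm wide (y), 14 mm high (z), from 55 to 165 mm behind the lens centre. On the rest it is free on both sides and below from 72 to 148 mm behind the lens centre, down to the rest's 6 mm base.
- loupe_rest: Wooden rest fixed to the bench (position and yaw vary), base 124 x 54 x 6 mm, with two open-topped saddles 94 mm apart along its x that carry the handle's ends; saddle cheeks reach 47 mm high, 36 mm wide. Origin: on the bench under the middle of the handle; same yaw as the loupe; the lens overhangs at +x.
- jar: Bystander: round jar with grey lid, 48 mm diameter, 65 mm high, origin at the centre of its underside.
- tin: Bystander: flat round polish tin, 62 mm diameter, 22 mm high, origin at the centre of its underside.
- spool: Bystander: wooden thread spool, 43 mm diameter, 56 mm high, origin at the centre of its underside.
Things that resemble listed ones, but are neither listed nor needed, are in the scene too. Of the things shaped like the loupe_rest, the wooden one is meant.

How it is judged (in metres and radians):
On the way, in this order (a step that is already met when the one before it is completed fails the run):
1. the guard is slid fully open, the loupe still on its rest (value of joint guard above 0.106 m and height (world z) of loupe below 0.05 m), for 0.2 s.
2. the loupe is gripped and lifted off its rest (height (world z) of loupe above 0.065 m and contact force between loupe and the fingers above 0.5 N and contact force between loupe and loupe_rest below 0.1 N), for 0.2 s.
3. the loupe is held still and level over the heel at the pointer's height for two seconds (z of loupe in the frame of pointer_tip between -0.006 and 0.006 m and horizontal distance between loupe and heel below 0.012 m and angle between loupe's own z axis and vertical below 0.1 rad and contact force between loupe and the fingers above 0.5 N and contact force between loupe and station below 0.1 N and contact force between loupe and heel below 0.1 N and contact force between loupe and loupe_rest below 0.1 N and linear speed of loupe below 0.02 m/s and value of joint guard above 0.106 m), for 2 s.
At the end, for the whole second after the job is handed in: The loupe is held by the fingers alone, still, within 6 mm of the pointer's height, its lens centre within 12 mm horizontally of the heel's centre, tilted less than 0.1 rad; the guard is open past 106 of 118 mm; the heel is within 12 mm of where it lay (all of step 3 and linear speed of heel below 0.02 m/s and distance of heel from where it was at the start of the episode below 0.012 m); the arm keeps its last pose, push and grip.
It fails at once if the heel is disturbed (moved more than 12 mm) (distance of heel from where it was at the start of the episode above 0.012 m).
It fails at once if the pointer is shifted more than 4 mm (distance of pointer_tip from where it was at the start of the episode above 0.004 m).
It fails at once if a bystander is moved more than 20 mm (distance of any of jar, tin, spool from where it was at the start of the episode above 0.02 m).
It also fails if it takes over 58 s, if anything falls off the work surface, if the arm or the gripper's body presses on something with over 40 N, if the wrist force passes 120 N, or if a joint passes its speed limit or range.

## Working session

There is one attempt and no reset: what is moved stays moved. The work goes in short steps, Python scripts to look and compute and a shell command to move; the robot and the scene stay as the last step left them, time stands still between calls to the robot, and variables do not carry over. Pictures are saved under pics/ and viewed, at most 10 in all, crops included, and the job is handed in when it is done.

```bash
mkdir -p pics; cat > h.py <<'E'
from cell import *
import numpy as np, cv2
from scipy.spatial.transform import Rotation as R
def T_tool(s=None):
    s=s or read_state(); T=np.eye(4); T[:3,:3]=R.from_euler('xyz',s['eef_rot']).as_matrix(); T[:3,3]=s['eef_pos']; return T
def cam(name):
    c=calibration(name); M=c['cam_to_world'] if name!='wrist' else T_tool()@np.array(c['hand_eye'])
    return np.array(c['mtx'],float),np.array(c['distortion'],float),np.array(M)
def pix2z(name,uv,z,c=None):
    K,d,M=c or cam(name); p=cv2.undistortPoints(np.array(uv,float).reshape(-1,1,2),K,d).reshape(-1,2)
    r=np.c_[p,np.ones(len(p))]@M[:3,:3].T; o=M[:3,3]
    return o+r*((z-o[2])/r[:,2])[:,None]
def proj(name,P,c=None):
    K,d,M=c or cam(name); W=np.linalg.inv(M)
    return cv2.projectPoints(np.array(P,float).reshape(-1,1,3),cv2.Rodrigues(W[:3,:3])[0],W[:3,3],K,d)[0].reshape(-1,2)
def save(img,n): cv2.imwrite('pics/'+n,img[...,::-1])
E
python3 - <<'E'
from h import *
a=camera('top');b=camera('scene')
save(a,'top.png');save(b,'scene.png')
for n in('top','scene'):
  for q in ['station','guard','loupe','loupe_rest','heel','pointer_tip','jar','tin','spool']:
    for r in regions_of(n,q)[:4]:
        m=r['pixels']; ys,xs=np.nonzero(m)
        print(n,q,round(r['conf'],2),np.round(r['rect']),pix2z(n,[[xs.mean(),ys.mean()]],0)[0,:2].round())
  print(np.round(cam(n)[2],2).tolist())
print(read_state())
E
```

```text
top station 0.56 [178. 164. 119.  87.] [601. 139.]
top guard 0.83 [189. 174.  53.  55.] [599. 113.]
top loupe 0.83 [376. 198.  45.  81.] [ 556. -327.]
top loupe_rest 0.97 [297. 200.  43.  58.] [ 530. -137.]
top loupe_rest 0.7 [363. 217.  42.  56.] [ 488. -286.]
top heel 0.68 [378. 199.  45.  86.] [ 557. -328.]
top heel 0.63 [175. 259.  26.  22.] [407. 150.]
top pointer_tip 0.55 [199. 133.   4.  27.] [701.  91.]
top pointer_tip 0.4 [376. 198.  44.  83.] [ 558. -328.]
top jar 0.83 [288. 260.  21.  20.] [ 395. -115.]
top tin 0.63 [227. 268.  27.  25.] [376.  26.]
[[-0.02, -0.99, 0.11, 451.65], [-1.0, 0.02, 0.02, -69.09], [-0.02, -0.11, -0.99, 911.23], [0.0, 0.0, 0.0, 1.0]]
scene station 0.87 [179. 236. 114. 112.] [618. 128.]
scene station 0.17 [251. 270.  20.  32.] [429. 114.]
scene guard 0.86 [190. 230.  62.  44.] [633.  66.]
scene loupe 0.72 [296. 167.  52.  30.] [ 584. -382.]
scene loupe_rest 0.96 [304. 180.  35.  31.] [ 498. -296.]
scene loupe_rest 0.92 [266. 201.  43.  34.] [ 544. -149.]
scene pointer_tip 0.5 [172. 190.  17.   6.] [783. -46.]
scene jar 0.95 [305. 215.  23.  33.] [ 
[... 227 characters left out ...]
ck': 1.0, 'joints': array([-1.34860475e+00,  2.99902494e-01,  1.52099351e+00,  5.42480022e-06,
        1.32072672e+00, -6.66193534e-02]), 'qd': array([-9.90966889e-04, -6.48041083e-04, -9.32805747e-04,  2.84550656e-05,
        1.49452069e-03, -1.00280491e-03]), 'effort': array([-2.36373424e-03, -5.31675875e+01, -3.52924061e+01,  7.07895588e-02,
        2.12813832e-02, -2.41169559e-06]), 'eef_pos': array([ 156.63213995, -527.2103242 ,  205.44695981]), 'eef_rot': array([-3.14156300e+00, -7.24637632e-06,  2.88809584e-01]), 'wrist_force': array([ 0.05255498, -0.93489658,  1.06503117]), 'moment': array([ 0.00718424, -0.02597381, -0.0259925 ]), 'finger_force': 0.0, 'finger_gap': 94.04976603399206}
```

View pics/top.png

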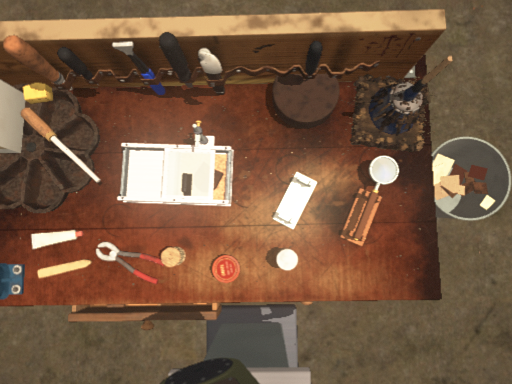

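View pics/scene.png

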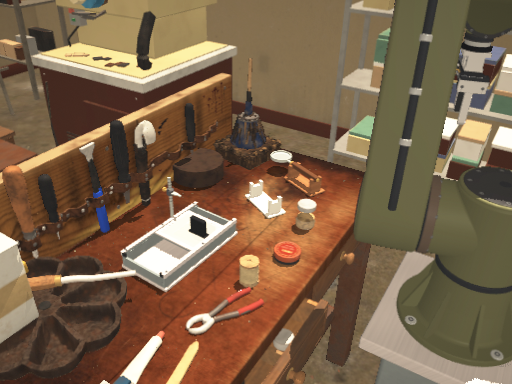

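The top picture shows the tray with its long axis along the image columns: outer corners at about (122,143), (119,204), (232,206) and (233,147). The black fin is at (187,184) and the gauge post at (199,130). The loupe lens is at (384,170) with its handle running to (352,240) on the wooden rest. The white rest at (296,200) is the decoy. The scene view agrees.

```bash
python3 - <<'E'
from h import *
print('corners',pix2z('top',[[122,143],[119,204],[232,206],[233,147]],46).round(0)[:,:2].tolist())
print('fin',pix2z('top',[[187,184]],70).round())
print('lens',pix2z('top',[[384,170]],49).round(),'handle end',pix2z('top',[[352,240]],48).round())
c=calibration('wrist');print(np.round(c['hand_eye'],2).tolist(),np.round(c['mtx'],0).tolist())
import cell;print([k for k in dir(cell) if 'off' in k],getattr(cell,'grasp_offset',None))
E
```

```text
corners [[663.0, 254.0], [525.0, 258.0], [516.0, 6.0], [649.0, 3.0]]
fin [[564. 102.  70.]]
lens [[ 589. -332.   49.]] handle end [[ 436. -255.   48.]]
[[0.0, -0.97, -0.25, 71.7], [1.0, 0.0, 0.0, -0.47], [-0.0, -0.25, 0.97, -179.2], [0.0, 0.0, 0.0, 1.0]] [[309.0, 0.0, 262.0], [0.0, 309.0, 192.0], [0.0, 0.0, 1.0]]
['grasp_offset', 'sign_off'] 18.8
```

```bash
python3 -m jog '[[94,[0.66,-0.215,0],0],[94,[0.66,-0.215,0],0],[94,[0.66,-0.215,0],0],[94,[0.66,-0.215,0],0],[94,[0.66,-0.215,0],0],[94,[0.66,-0.215,0],0],[94,[0.66,-0.215,0],0],[94,[0.66,-0.215,0],0],[94,[0.66,-0.215,0],0],[94,[0.66,-0.215,0],0],[94,[0.66,-0.215,0],0],[94,[0.66,-0.215,0],0],[94,[0,0,0],0.047],[94,[0,0,0],0.047],[94,[0,0,0],0.047],[94,[0,0,0],0.047],[94,[0,0,0],0.047],[94,[0,0,0],0]]' 
python3 - <<'E'
from h import *
c=cam('wrist');a=camera('wrist');save(a,'w1.png');np.savez('w1.npz',K=c[0],d=c[1],M=c[2])
for q in ['loupe','loupe_rest']:
  for r in regions_of('wrist',q)[:3]: print(q,r['conf'],np.round(r['rect']))
E
```

```text
clock: 2.8
eef_pos: [499.5, -290.8, 205.4]
eef_rot: [-3.142, 0.0, -0.452]
wrist_force: [0.1, 1.4, 1.2]
finger_gap: 94.2
finger_force: 0.0
loupe 0.76 [258. 145.  63. 190.]
loupe 0.63 [ 24. 221.  47.  77.]
loupe_rest 0.8 [137. 204.  56. 101.]
loupe_rest 0.57 [263. 182.  43. 101.]
```

View pics/w1.png

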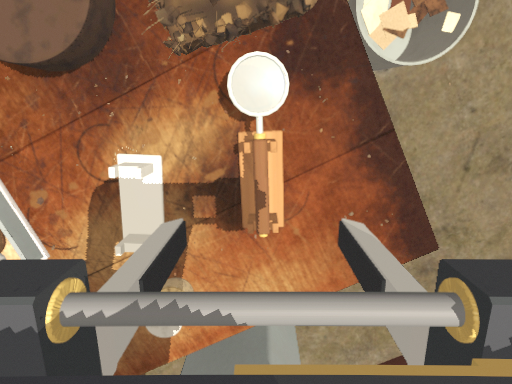

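The wrist view shows the loupe on the wooden rest: lens ring at (258,84), handle from (261,138) to (263,236). The white decoy rest is at (140,203).

```bash
python3 -m jog '[[94,[0,0,0],-0.0432],[94,[0,0,0],-0.0432],[94,[0,0,0],-0.0432],[94,[-0.03,-0.74,0],0],[94,[-0.03,-0.74,0],0],[94,[-0.03,-0.74,0],0],[94,[-0.03,-0.74,0],0],[94,[-0.03,-0.74,0],0],[94,[-0.03,-0.74,0],0],[94,[-0.03,-0.74,0],0],[94,[-0.03,-0.74,0],0],[94,[-0.03,-0.74,0],0],[94,[-0.03,-0.74,0],0],[94,[0,0,0],0]]' 
python3 - <<'E'
from h import *
z=np.load('w1.npz');w=(z['K'],z['d'],z['M'])
L=pix2z('',[[258,84]],49,w)[0];A=pix2z('',[[261,140],[263,234]],51,w)
print(L.round(1),A.round(1),[np.arctan2(*(L-q)[1::-1]) for q in A])
c=cam('wrist');a=camera('wrist');save(a,'w2.png');np.savez('w2.npz',K=c[0],d=c[1],M=c[2])
for q in ['station','guard','heel','pointer_tip']:
  for r in regions_of('wrist',q)[:3]: print(q,r['conf'],np.round(r['rect']))
E
```

```text
clock: 4.35
eef_pos: [499.9, 82.8, 205.5]
eef_rot: [-3.141, -0.0, -0.035]
wrist_force: [0.7, -0.6, -0.6]
finger_gap: 93.7
finger_force: 0.0
[ 591.7 -330.7   49. ] [[ 539.3 -308.7   51. ]
 [ 441.8 -263.9   51. ]] [np.float64(-0.3977332514157053), np.float64(-0.419244825304712)]
station 0.95 [204.  79. 253. 158.]
guard 0.84 [238.  92. 108. 114.]
heel 0.53 [299. 104.  13.  36.]
pointer_tip 0.59 [265.  15.  13.  26.]
```

View pics/w2.png

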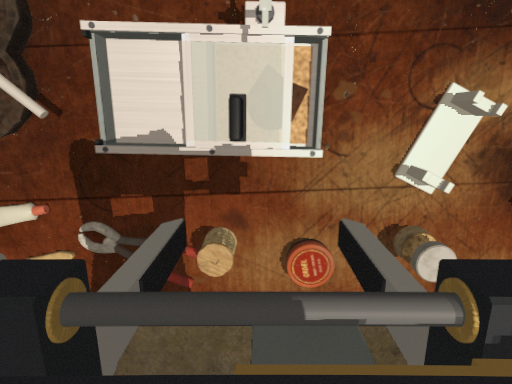

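The near view shows the tray with lip corners at about (83,28), (98,153), (322,154) and (330,33). The fin is at (237,117), the post at (265,13), and a corner of the heel shows at (299,100) to the right of the guard.

```bash
python3 - <<'E'
from h import *
z=np.load('w2.npz');w=(z['K'],z['d'],z['M'])
C=pix2z('',[[83,28],[98,153],[322,154],[330,33]],46,w);print(C.round(1))
print('fin',pix2z('',[[238,95],[238,141],[230,117],[246,117]],82,w).round(1), 'post',pix2z('',[[265,13]],140,w).round(1))
E
```

```text
[[658.4 254.5  46. ]
 [535.3 260.9  46. ]
 [525.8  16.4  46. ]
 [646.   10.3  46. ]]
fin [[588.6 102.5  82. ]
 [546.1 104.8  82. ]
 [569.  111.2  82. ]
 [568.4  95.9  82. ]] post [[639.8  76.1 140. ]]
```

```bash
python3 -m jog '[[60,[0.447,-0.153,0],0.003],[60,[0.447,-0.153,0],0],[60,[0.446,-0.153,0],0],[60,[0,0,0.6],0],[60,[0,0,0.6],0],[60,[0,0,0.6],0],[60,[0,0,0.5],0],[60,[0,0,0.4],0],[60,[0,0,0.3],0],[60,[0,0,0.07],0],[60,[0,0,0],0],[60,[0,0,0],0],[0,[0,0,0],0],[0,[0,0,0],0],[0,[0,0,0],0],[0,[0,0,0],0],[0,[0,0,0],0],[0,[0,0,0],0]]' 10
```

```text
clock: 6.4
eef_pos: [568.3, 99.5, 52.1]
eef_rot: [-3.141, -0.0, -0.052]
wrist_force: [-0.2, 2.8, 0.9]
finger_gap: 15.8
finger_force: 1.2
```

```bash
python3 -m jog '[[0,[0,0,0],0],[0,[0,0,0],0],[0,[0,0,0],0],[0,[0,-0.1,0],0],[0,[0,-0.2,0],0],[0,[0,-0.2,0],0],[0,[0,-0.2,0],0],[0,[0,-0.2,0],0],[0,[0,-0.2,0],0],[0,[0,-0.2,0],0],[0,[0,-0.2,0],0],[0,[0,-0.1,0],0],[0,[0,0,0],0],[0,[0,0,0],0]]' 20
```

```text
clock: 7.8
eef_pos: [572.6, 179.5, 52.1]
eef_rot: [-3.141, -0.001, -0.052]
wrist_force: [4.2, 3.0, 1.9]
finger_gap: 11.7
finger_force: 20.0
```

```bash
python3 -m jog '[[0,[0,-0.06,0],0],[0,[0,-0.06,0],0],[0,[0,-0.06,0],0],[0,[0,-0.04,0],0],[0,[0,0,0],0]]'; python3 -m jog '[[0,[0,-0.03,0],0],[0,[0,-0.03,0],0],[0,[0,0,0],0]]'
```

```text
clock: 8.3
eef_pos: [573.2, 190.1, 52.1]
eef_rot: [-3.142, -0.001, -0.052]
wrist_force: [5.1, -0.5, 3.3]
finger_gap: 12.2
finger_force: 20.0
clock: 8.6
eef_pos: [573.3, 192.9, 52.0]
eef_rot: [3.141, -0.0, -0.052]
wrist_force: [5.5, -0.7, 2.6]
finger_gap: 11.9
finger_force: 20.0
```

```bash
for i in 1 2; do python3 -m jog '[[0,[0,-0.03,0],0],[0,[0,-0.03,0],0],[0,[0,0,0],0]]'|egrep 'pos|wrist|gap'; done
```

```text
eef_pos: [573.5, 195.9, 52.1]
wrist_force: [5.1, -1.3, 2.7]
finger_gap: 11.9
eef_pos: [573.6, 197.8, 52.1]
wrist_force: [1.6, -9.1, 4.8]
finger_gap: 11.7
```

```bash
python3 -m jog '[[50,[0,0.02,0],0],[50,[0,0,0],0],[50,[0,0,0],0],[50,[0,0,0],0],[50,[0,0,-0.2],0],[60,[0,0,-0.4],0],[80,[0,0,-0.6],0],[94,[0,0,-0.6],0],[94,[0,0,-0.6],0],[94,[0,0,-0.66],0],[94,[-0.34,0.6,0],0],[94,[-0.34,0.6,0],0],[94,[-0.34,0.6,0],0],[94,[-0.34,0.6,0],0],[94,[0,0,0],0],[94,[0,0,0],0]]'
python3 - <<'E'
from h import *
c=cam('wrist');a=camera('wrist');save(cv2.resize(a[:200,60:460],(800,400)),'w3.png');np.savez('w3.npz',K=c[0],d=c[1],M=c[2],a=a)
for q in ['heel','pointer_tip','guard']:
  for r in regions_of('wrist',q)[:3]:
    ys,xs=np.nonzero(r['pixels']); print(q,r['conf'],np.round(r['rect']),xs.mean(),ys.mean())
E
```

```text
clock: 10.8
eef_pos: [499.4, 81.6, 205.9]
eef_rot: [-3.141, -0.001, -0.053]
wrist_force: [0.4, 0.4, -0.0]
finger_gap: 94.0
finger_force: 0.0
heel 0.59 [273.  98.  54.  62.] 270.63957597173146 99.61091480172752
pointer_tip 0.52 [261.  16.  11.  23.] 259.33574007220216 11.35740072202166
guard 0.95 [146.  92. 112. 112.] 148.32388728786424 89.64449247518412
```

View pics/w3.png

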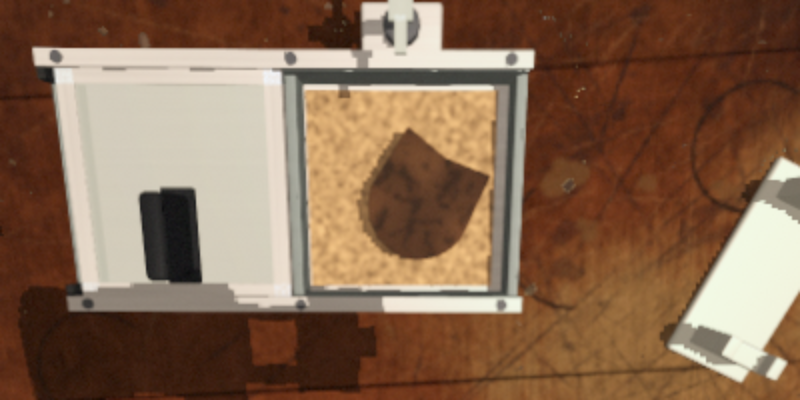

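The guard is open: the panel covers crop columns 60–285. The heel is D-shaped, with breast corners at crop (408,130) and (488,178) and its rounded end at the lower left. The pointer tip shows at about crop (400,50).

```bash
python3 - <<'E'
from h import *
z=np.load('w3.npz');w=(z['K'],z['d'],z['M']);a=z['a']
f=lambda p:np.array(p,float)/2+[60,0]
F=pix2z('',f([[306,85],[497,88],[491,290],[310,288]]),8,w);print('floor',F.round(1).tolist(),F.mean(0).round(1))
C=pix2z('',f([[35,50],[70,308],[520,310],[534,52]]),46,w);print('lip',C.round(1).tolist())
hsv=cv2.cvtColor(a,cv2.COLOR_RGB2HSV)
r=regions_of('wrist','heel')[0]['pixels'].astype(np.uint8)
ct=max(cv2.findContours(r,0,1)[0],key=cv2.contourArea).reshape(-1,2).astype(float)
P=pix2z('',ct,29,w)[:,:2]
print('cent',[m['m10']/m['m00'] for m in [cv2.moments(P.astype(np.float32))]],[m['m01']/m['m00'] for m in [cv2.moments(P.astype(np.float32))]],'minrect',cv2.minAreaRect(P.astype(np.float32)))
B=pix2z('',f([[408,130],[488,178]]),29,w)[:,:2];u=B[1]-B[0];print('breast',B.round(1),np.linalg.norm(u));u/=np.linalg.norm(u);v=np.array([-u[1],u[0]])
s,t=P@u,P@v;print('box',np.ptp(s),np.ptp(t),(u*(s.max()+s.min())/2+v*(t.max()+t.min())/2))
yaw=-.048;ex=np.array([np.cos(yaw),np.sin(yaw)])
O=F.mean(0)[:2]
for h in (85,95,105,115,125):
  p=np.r_[O+50*ex,h]; q=np.r_[O+80*ex,h]
  print(h,[(n,proj(n,[p,q],w if n=='w' else None).round(0).tolist()) for n in('w','scene','top')])
big=cv2.resize(a[0:60,200:320],(720,360),interpolation=cv2.INTER_CUBIC)
sc=cv2.resize(camera('scene')[160:240,130:230],(600,480),interpolation=cv2.INTER_CUBIC)[:240]
tp=cv2.resize(camera('top')[110:160,170:240],(560,400),interpolation=cv2.INTER_CUBIC)[:220]
im=np.zeros((590,800,3),np.uint8);im[:360,:720]=big;im[360:590,:390]=sc[0:230,0:390];im[360:580,395:795]=tp[:,80:480]
save(im,'ptr.png')
E
```

```text
floor [[650.1, 128.9, 8.0], [643.0, 22.3, 8.0], [531.1, 27.5, 8.0], [538.0, 136.9, 8.0]] [590.5  78.9   8. ]
lip [[664.0, 255.6, 46.0], [537.0, 262.7, 46.0], [523.3, 16.9, 46.0], [651.0, 9.5, 46.0]]
cent [584.2603028666446] [67.97212777547819] minrect ((583.0824584960938, 69.0058822631836), (57.32130432128906, 60.52168655395508), 58.07823181152344)
breast [[620.9  73.4]
 [594.2  31. ]] 50.17321769005766
box 57.350003240952674 60.63501776893338 [583.1077258   68.97418497]
85 [('w', [[260.0, 32.0], [260.0, -7.0]]), ('scene', [[182.0, 202.0], [172.0, 198.0]]), ('top', [[197.0, 147.0], [198.0, 134.0]])]
95 [('w', [[260.0, 29.0], [260.0, -12.0]]), ('scene', [[181.0, 198.0], [172.0, 194.0]]), ('top', [[196.0, 146.0], [197.0, 133.0]])]
105 [('w', [[260.0, 25.0], [259.0, -17.0]]), ('scene', [[181.0, 195.0], [172.0, 191.0]]), ('top', [[196.0, 145.0], [196.0, 131.0]])]
115 [('w', [[260.0, 22.0], [259.0, -22.0]]), ('scene', [[181.0, 191.0], [171.0, 187.0]]), ('top', [[195.0, 144.0], [195.0, 130.0]])]
125 [('w', [[260.0, 18.0], [259.0, -28.0]]), ('scene', [[181.0, 187.0], [171.0, 183.0]]), ('top', [[194.0, 143.0], [195.0, 129.0]])]
```

View pics/ptr.png

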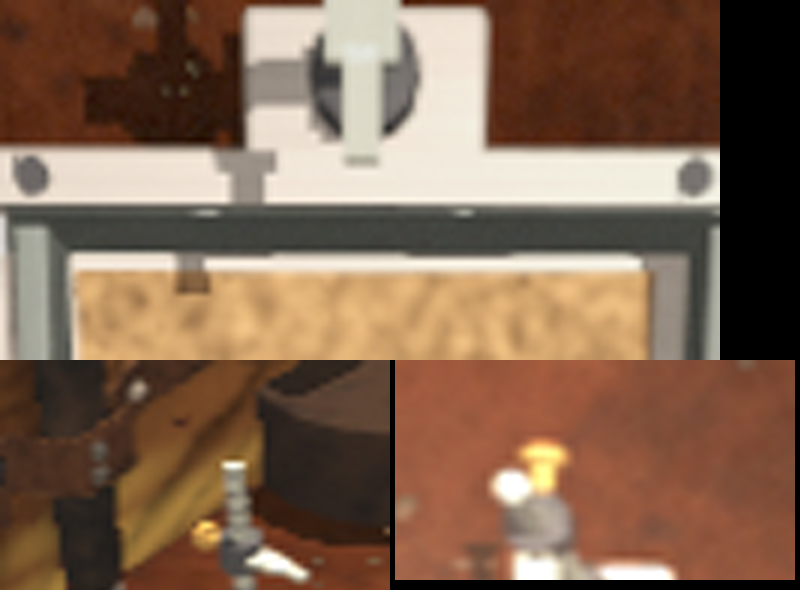

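The pointer tip is at (260.3,26.7) in the wrist view and (181.2,195.8) in the scene view, so its height is about 101 mm. I'll refine that with two sideways views on the way to the loupe.

```bash
cat > snap.py <<'E'
import sys
from h import *
c=cam('wrist');a=camera('wrist');np.savez(sys.argv[1],K=c[0],d=c[1],M=c[2],a=a)
E
python3 -m jog '[[94,[0.18,-0.6,0],0],[94,[0.18,-0.6,0],0],[94,[0.18,-0.6,0],0],[94,[0.18,-0.6,0],0],[94,[0,0,0],0],[94,[0,0,0],0]]'; python3 snap.py v1.npz
python3 -m jog '[[94,[0.04,0.8,0],0],[94,[0.04,0.8,0],0],[94,[0.04,0.8,0],0],[94,[0.04,0.8,0],0],[94,[0.04,0.8,0],0],[94,[0.04,0.8,0],0],[94,[0,0,0],0],[94,[0,0,0],0]]'; python3 snap.py v2.npz
python3 - <<'E'
from h import *
im=np.zeros((400,800,3),np.uint8)
for i,n in enumerate(('v1.npz','v2.npz')):
  z=np.load(n);w=(z['K'],z['d'],z['M']);p=proj('',[[640.4,76.5,101]],w)[0];u,v=p.round().astype(int)
  u0,v0=u-33,max(v-33,0);print(p,u0,v0)
  im[:396,i*400:i*400+396]=cv2.resize(z['a'][v0:v0+66,u0:u0+66],(396,396),interpolation=cv2.INTER_CUBIC)
save(im,'tip.png')
E
```

```text
clock: 11.75
eef_pos: [541.2, 200.1, 204.4]
eef_rot: [3.141, 0.001, -0.051]
wrist_force: [0.0, -0.6, 0.3]
finger_gap: 94.0
finger_force: 0.0
clock: 12.6
eef_pos: [540.5, -41.7, 205.1]
eef_rot: [-3.141, -0.0, -0.054]
wrist_force: [0.4, 0.2, 0.0]
finger_gap: 94.4
finger_force: 0.0
[400.98049881  71.94401191] 368 39
[119.91678173  86.81890562] 87 54
```

View pics/tip.png

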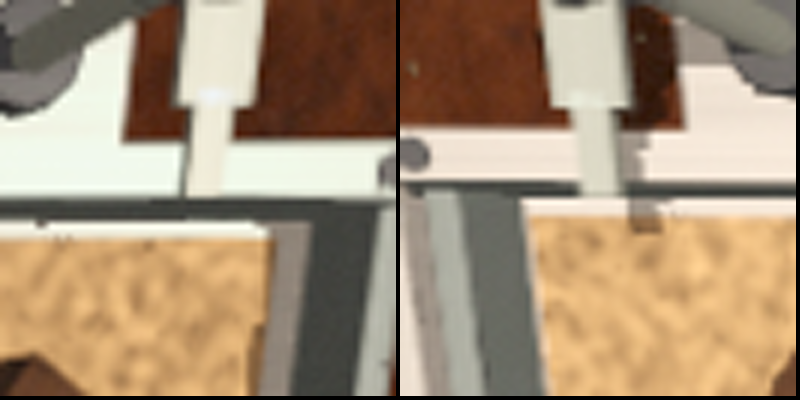

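Both views agree with a pointer height of about 101.4 mm. The tip was observed at (402,71.3) and (120.6,86.4), within about 1 px of the prediction. Next is the loupe.

```bash
python3 -m jog '[[70,[-0.076,0.715,0],0],[70,[-0.076,0.715,0],0],[70,[-0.076,0.715,0],0],[70,[-0.076,0.715,0],0],[70,[-0.076,0.715,0],0],[70,[-0.076,0.715,0],0],[70,[-0.076,0.715,0],0],[70,[0,0,0],0.0394],[70,[0,0,0],0.0394],[70,[0,0,0],0.0394],[70,[0,0,0.5],0],[70,[0,0,0.6],0],[70,[0,0,0.6],0],[70,[0,0,0.6],0],[70,[0,0,0],0],[70,[0,0,0],0]]'
python3 - <<'E'
from h import *
s=read_state();T=T_tool(s);t=np.array([500.4,-290.3,25]);print(T[:3,:3].T@(t-T[:3,3])/50,s['eef_rot'])
E
```

```text
clock: 14.25
eef_pos: [501.9, -288.6, 90.8]
eef_rot: [-3.142, -0.0, -0.422]
wrist_force: [-0.3, 0.3, -0.1]
finger_gap: 70.2
finger_force: 0.0
[-0.01387434  0.04429277  1.31547291] [-3.14158341e+00 -9.83314650e-05 -4.22085509e-01]
```

```bash
python3 -m jog '[[70,[-0.01,0.04,0.3],0],[70,[0,0,0.4],0],[70,[0,0,0.4],0],[70,[0,0,0.2],0],[70,[0,0,0],0],[70,[0,0,0],0],[0,[0,0,0],0],[0,[0,0,0],0],[0,[0,0,0],0],[0,[0,0,0],0],[0,[0,0,0],0],[0,[0,0,0],0],[0,[0,0,0],0],[0,[0,0,0],0]]' 20; python3 -m jog '[[0,[0,0,0],0],[0,[0,0,0],0],[0,[0,0,0],0],[0,[0,0,0],0]]' 25
```

```text
clock: 15.65
eef_pos: [500.1, -290.7, 24.9]
eef_rot: [-3.142, 0.0, -0.423]
wrist_force: [-0.7, 0.2, 0.5]
finger_gap: 15.8
finger_force: 20.0
clock: 16.05
eef_pos: [500.1, -290.7, 25.0]
eef_rot: [3.142, -0.0, -0.423]
wrist_force: [0.4, -0.0, 0.3]
finger_gap: 16.0
finger_force: 25.0
```

```bash
python3 -m jog '[[0,[0,0,-0.1],0],[0,[0,0,-0.2],0],[0,[0,0,-0.2],0],[0,[0,0,-0.3],0],[0,[0,0,-0.3],0],[0,[0,0,-0.4],0],[0,[0,0,-0.4],0],[0,[0,0,-0.4],0],[0,[0,0,-0.2],0],[0,[0,0,0],0],[0,[0,0,0],0]]'
python3 - <<'E'
from h import *
c=cam('wrist');a=camera('wrist');np.savez('g.npz',K=c[0],d=c[1],M=c[2],a=a);save(a,'g.png')
for r in regions_of('wrist','loupe')[:2]: print(r['conf'],np.round(r['rect'],1))
T=T_tool();p=T@[100,0,-18.8,1];q=T@[100,0,-23.8,1]
print('expected lens',p,proj('wrist',[p[:3],q[:3]],c), 'rim', np.r_[proj('wrist',[(T@[100+32*np.cos(t),32*np.sin(t),-23.8,1])[:3] for t in np.arange(4)*np.pi/2],c)].round(1).tolist())
E
```

```text
clock: 17.15
eef_pos: [499.9, -290.6, 149.5]
eef_rot: [-3.141, 0.001, -0.423]
wrist_force: [0.9, -0.1, -1.6]
finger_gap: 15.7
finger_force: 25.0
0.71 [261.4 179.2 139.7 357.5]
expected lens [ 590.97742566 -331.59596154  167.59634888    1.        ] [[262.79687108  51.84260391]
 [262.83362209  49.75896444]] rim [[262.9, -30.1], [331.7, 49.7], [262.7, 120.6], [193.9, 49.6]]
```

View pics/g.png

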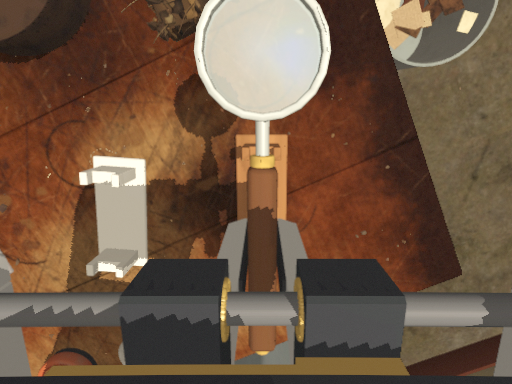

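The loupe is held straight and level in the grip. The rim spans columns 195–330 with its bottom at row 122, against a predicted 194–332 and 120.6. Next I carry it over the heel, staying high.

```bash
python3 -m jog '[[0,[0,0,0],-0.0396],[0,[0,0,0],-0.0396],[0,[0,0,0],-0.0395],[0,[-0.053,-0.3,0],0],[0,[-0.053,-0.5,0],0],[0,[-0.053,-0.65,0],0],[0,[-0.053,-0.65,0],0],[0,[-0.053,-0.65,0],0],[0,[-0.053,-0.65,0],0],[0,[-0.053,-0.65,0],0],[0,[-0.053,-0.65,0],0],[0,[-0.053,-0.65,0],0],[0,[-0.053,-0.65,0],0],[0,[-0.053,-0.6,0],0],[0,[-0.053,-0.4,0],0],[0,[-0.053,-0.27,0],0],[0,[0,0,0],0],[0,[0,0,0],0],[0,[0,0,0],0]]'
python3 - <<'E'
from h import *
T=T_tool();L=(T@[99.3,0,-18.8,1])[:3];print('lens',L,'need',T[:3,:3].T@(np.array([583,69,101.4])-L)/50,read_state()['eef_rot'])
E
```

```text
clock: 19.15
eef_pos: [484.0, 73.3, 149.8]
eef_rot: [3.141, 0.0, -0.052]
wrist_force: [-0.8, 0.0, -1.8]
finger_gap: 15.6
finger_force: 25.0
lens [583.12316752  68.13307269 168.62037089] need [-0.0031218  -0.01738331  1.34440547] [ 3.14144727e+00  1.75132162e-04 -5.17690053e-02]
```

```bash
python3 -m jog '[[0,[0,-0.017,0.1],0],[0,[0,0,0.2],0],[0,[0,0,0.25],0],[0,[0,0,0.25],0],[0,[0,0,0.2],0],[0,[0,0,0.2],0],[0,[0,0,0.1],0],[0,[0,0,0.04],0],[0,[0,0,0],0],[0,[0,0,0],0]]'
python3 - <<'E'
from h import *
T=T_tool();Lt=T@[99.3,0,-18.8,1];print('lens',Lt)
c=cam('wrist');w=camera('wrist');s=camera('scene');tp=camera('top')
im=np.zeros((560,800,3),np.uint8)
def ov(n,a,c,P,col):
  for p in proj(n,P,c): cv2.circle(a,tuple((p*S).astype(int)),1,col,-1)
S=6
ring=[(T@[99.3+32*np.cos(t),32*np.sin(t),zz,1])[:3] for t in np.arange(0,6.28,.5) for zz in(-13.8,-23.8)]
b=cv2.resize(s,None,fx=S,fy=S,interpolation=cv2.INTER_CUBIC); ov('scene',b,None,ring,(255,0,0)); ov('scene',b,None,[[640.4,76,101.4]],(0,255,0))
u,v=(proj('scene',[Lt[:3]])[0]*S).astype(int); im[:560,:400]=b[v-330:v+230,u-200:u+200];print('scene crop origin',u-200,v-330)
S=2
b=cv2.resize(w,None,fx=S,fy=S,interpolation=cv2.INTER_CUBIC); ov('wrist',b,c,ring[1::2],(255,0,0)); ov('wrist',b,c,[[640.4,76,101.4]],(0,255,0)); im[:400,400:]=b[0:400,312:712]
save(im,'fin.png');np.savez('fin.npz',K=c[0],d=c[1],M=c[2],a=w)
E
```

```text
clock: 20.15
eef_pos: [484.3, 74.9, 83.3]
eef_rot: [-3.141, -0.001, -0.05]
wrist_force: [0.4, -0.4, -1.4]
finger_gap: 15.7
finger_force: 25.0
lens [583.42533557  69.94391104 102.19665538   1.        ]
scene crop origin 1013 879
```

View pics/fin.png

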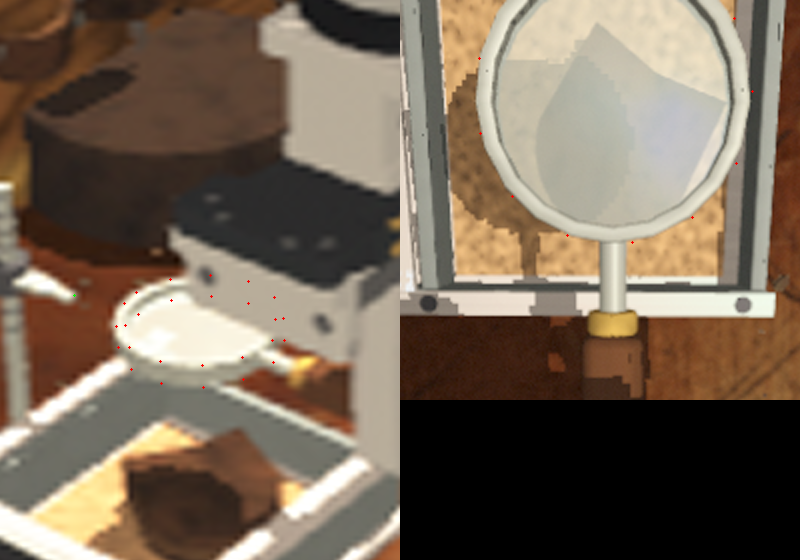

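The rim overlay matches the seen ring to within about 1 px in both views, and the computed pointer tip lies on the real tip at (75,297). The loupe is at the right height and centred, so now I hold it.

```bash
R='hold'; python3 -m jog '[[0,[-0.008,0.015,0.01],0],[0,[0,0,0],0],[0,[0,0,0],0],[0,[0,0,0],0],[0,[0,0,0],0],[0,[0,0,0],0],[0,[0,0,0],0],[0,[0,0,0],0],[0,[0,0,0],0],[0,[0,0,0],0],[0,[0,0,0],0],[0,[0,0,0],0],[0,[0,0,0],0],[0,[0,0,0],0],[0,[0,0,0],0],[0,[0,0,0],0]]' >/dev/null; python3 -m jog '[[0,[0,0,0],0],[0,[0,0,0],0],[0,[0,0,0],0],[0,[0,0,0],0],[0,[0,0,0],0],[0,[0,0,0],0],[0,[0,0,0],0],[0,[0,0,0],0],[0,[0,0,0],0],[0,[0,0,0],0],[0,[0,0,0],0],[0,[0,0,0],0],[0,[0,0,0],0],[0,[0,0,0],0],[0,[0,0,0],0],[0,[0,0,0],0]]'
python3 -c "
from h import *
print(T_tool()@[99.3,0,-18.8,1]); print(sign_off())"
```

```text
clock: 23.5
eef_pos: [483.6, 74.1, 82.4]
eef_rot: [-3.142, -0.0, -0.05]
wrist_force: [0.1, -0.1, -1.1]
finger_gap: 15.7
finger_force: 25.0
[582.7632203   69.1544802  101.25091463   1.        ]
the job is handed in; nothing more can be done
None
```

I handed the job in at 23.5 s with the guard slid open to its stop and the loupe held still for over 3 s. By my camera estimates it was level, within about 1 mm of the heel's centre and the pointer's height (about 101 mm). `sign_off()` returned no verdict.

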